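# Hold the pump's belt tensioner back

## Robot

A 6-joint arm with a two-finger parallel gripper is mounted at the origin on the work surface. World frame = base frame: x ahead of the robot, y to its left, z up, the work surface at z = 0. Lengths are in m, angles in rad, forces in N, time in s.
With the tool pointing down it reaches from about 0.375 to 0.975 m from the base axis. Payload 3.8 kg.
Tool frame: the origin (TCP) lies midway between the tips of the shut fingers; the grasp point (between the pads) lies 19 mm behind it; z points along the fingers, y is the line along which they close (so a half turn about z gives the same grasp; the last joint's range is limited). The gripper opens to 85 mm and grips with 20 to 120 N. Pads are 22 mm wide; open, the fingers measure 114 mm over their backs; the gripper's body (76 mm by 85 mm) begins 54 mm behind the grasp point. The pads swing forward as they close: fully open they stand 13 mm farther back than shut.
Start: joints at [1.219, 0.264, 1.604, -0, 1.274, -0.037], TCP at [0.209, 0.642, 0.231] pointing down, gripper open.
Joint ranges: [-2.63, 2.63], [-0.94, 2.18], [0.31, 2.57], [-1.31, 4.45], [0, 2.66], [-2.55, 2.55]. Speed limits (rad/s): [2.57, 2.57, 3.14, 3.14, 3.14, 3.14].

## Interface

Orientations are given as a rotation vector (axis times angle).
In Python, from workcell import bot, cams gives the robot as it stands.
- The arm moves only by the tool play_rows, never from a script. Its argument "rows" is a list of rows, each a list of 2 entries, a list of its own where there are three numbers: the shift along the tool's x, y, z scaled (see below), then the turn, a rotation vector about the tool's x, y, z scaled (see below). A call has 1 to 20 rows; each row is the pose to reach, as a shift and turn from the pose commanded when the call began, along the tool's axes at that moment; what a row does not reach only later rows make up. The controller multiplies each number of a shift by 250 mm and each number of a turn by 45 degrees. A row lasts 1/12 s, in which the tool goes at most 41.7 mm and 7.16 degrees, less where a joint would pass 70% of its speed; a pose out of reach is approached as far as the arm can. A call with a number of a shift or a turn outside -1 to 1 is refused whole. A call with a gripper value outside its range is refused whole. "claw" is the opening, from -1 (shut) to 1 (fully open), set as the call begins (left out, the last holds). The fingers move at their own pace and stop on an object; "newtons" is the grip in N (left out, the last holds). Time passes only in rows, so rows that repeat a pose let the fingers close. It gives the time, the measured TCP pose, the force, the opening and the grip force at its end, in the units of the state.
- bot.read_state(): the state, without advancing time (a new reading comes with each control period).
- cams.read_camera(name): name is "scene" or "top"; returns a dict with "image" (480x640x3 uint8, red, green, blue), "K" (3x3 intrinsics, pixels), "T" (4x4, takes a point from camera to world coordinates). Camera axes: x right, y down, z forward; pixel columns grow to the right and rows downward; lengths in m; the calibration is good to about 2 mm. A picture is of the moment at which its call begins. There is no depth.
- bot.finish_job(): hands the job in; it is judged then, once.
The state is a dict: "time": time; "q": joint angles; "joint_vel": joint speeds; "joint_torque": joint torques, N m; "tool_pos": TCP position; "tcp_rot": TCP orientation; "wrist_force": force on the tool from outside, world axes, zero at the start; "torque": the same for the moment, N m; "width": opening from 0.0 (shut) to 1.0 (fully open); "grip_force": force on a finger pad.
Only numpy, scipy, OpenCV 4.12 (cv2) and the standard library are available. Lean on these libraries where they do the work, as an engineer would, in place of code of your own. Each camera call takes 0.05 s, during which the arm holds its last target. There are 200 camera calls.

## Task

A new belt is about to go on the sampling pump's drive deck: slide the idler block along its track, under the overhanging guard, until it is fully home against the end stop, then push the sprung tensioner arm back by its roller past the ratchet click and right on to its back stop. Finish while still holding the arm fully back with the fingers, so that the robot and not the pawl carries the spring: do not let go. Leave the loose parts, tools and containers around where they are.

Things in the scene. Friction and masses are not known exactly. Their poses are not given: they have to be found in the camera images.
- deck: Pump's aluminium belt-drive deck, belt off, fixed: plate 330 x 275 mm, top 30 mm above the bench. Origin at bench level; plate spans x -165 to 165, y -150 to 125. 'Deck (x, y)' below: mm in this frame, z above the bench. Deck x points away from the robot, yaw within 0.38 rad. On it: pulleys at (-75,-118) radius 20 and (132,-105) radius 27, tops z 70; pawl spring block (-85,66), top z 52.
- idler (a joint): Slide of the idler block along deck +x, m: 0 parked end, 0.090 home against the end stop; starts at 0 to 0.02. Friction about 2.5 N; stays where left. Aluminium block 95 x 36 mm, top z 52, between rails at y 75; spans deck x -50 to 45 plus travel. Its side finger (16 mm wide, z 44 to 52, x 30 plus travel, reaching to y -12) stops the tensioner at about 0.35 rad until the block is moved away.
- idler_post (a point): Centre (z 70) of the black upright roller post on the idler block's robot-side end, at deck (-35 plus travel, 75). Radius 12 mm (cap 13.5), z 52 to 85, pin to z 91. Push it along deck +x to send the block home.
- guard (a point): Centre of the underside (z 58) of the fixed guard plate that overhangs the idler track: deck x 90 to 130, y 48 to 112, top z 66, upright at y 104 to 112. The front of the block passes under it; at home the post's front is still 21 mm short of it.
- tensioner (a joint): Hinge of the tensioner about the vertical through point pivot, rad, counter-clockwise from above: 0 rest stop (its spring keeps it there), 0.75 back stop. Spring 0.5 N m at 0 to 1.25 N m at 0.75 (4 to 10 N at the roller), more while lifting the pawl. Clicks at 0.42 to 0.5; let go after that, it returns only to 0.51. The arm points (value - 0.32) rad from deck +x towards deck +y.
- pivot (a point): Fixed point (z 60) on the tensioner's pivot axis, at deck (-85, -30). The hub there is a steel disc of radius 34 mm with one tooth out to 43 mm, top z 44, bolt to z 54.
- tension_roller (a point): Centre (z 60) of the black upright roller on the end of the tensioner arm, 130 mm from the pivot axis. Radius 14 mm (flanges 15.5), z 43 to 77, pin of radius 6 to z 89. At deck (38, -71) at rest, (33, 24) at the back stop. Push it from its deck -y side, round the pivot.
- tensioner_arm: The swinging arm itself, with the roller: grey flat bar 18 mm wide, z 35 to 43, from the hub to the roller. Origin on the pivot axis at bench level, its x axis along the bar to the roller.
- pawl (a joint): Sprung brass pawl slider beside the hub, pressed against it along deck -y, nose at deck (-85, 9), z 30 to 49. 0 = fully in; as the tooth passes it is lifted by up to about 8 mm and then snaps back in. Leave it to move by itself.
- spare_pulley: Bystander: steel ring 38 mm across, 16 mm high, lying on the deck's corner near deck (-135, 85). Origin under its centre.
- spare_bearing: Bystander: small dark ring 26 mm across, 9 mm high, on the deck near deck (142, -35). Origin under its centre.
- wrench: Bystander: steel wrench lying on the bench left of the deck.
- screwdriver: Bystander: screwdriver lying on the bench right of the deck.
- bottle: Bystander: white plastic bottle, 60 mm across, 150 mm tall, on the bench. Origin under its centre.
- canister: Bystander: bright steel filter canister, 64 mm across, 145 mm tall, on the bench. Origin under its centre.
- jar: Bystander: small amber jar, 56 mm across, 60 mm tall, on the bench. Origin under its centre.

How it is judged:
On the way, in this order (a step that is already met when the one before it is completed fails the run):
1. the idler block is home against its end stop, its front under the guard, the tensioner not yet pushed back (value of joint idler above 0.085 m and value of joint tensioner below 0.4 rad), for 0.2 s.
2. the tensioner arm has gone past the ratchet click and the pawl has snapped in behind the tooth (value of joint idler above 0.085 m and value of joint tensioner above 0.55 rad and value of joint pawl below 0.003 m), for 0.1 s.
At the end, for the whole second after the job is handed in: Idler slide beyond 0.085 m (within 5 mm of the end stop); tensioner beyond 0.62 rad (within 0.13 rad of its back stop, well clear of the pawl, which catches at 0.51), still, and pushed by the fingers with more than 2 N; pawl snapped in (below 3 mm) (value of joint idler above 0.085 m and value of joint pawl below 0.003 m and value of joint tensioner above 0.62 rad and velocity of joint tensioner between -0.1 and 0.1 rad/s and contact force between the fingers and tensioner_arm above 2 N); the arm keeps its last pose, push and grip.
It fails at once if a loose part, tool or container was moved by more than 30 mm (distance of any of spare_pulley, spare_bearing, wrench, screwdriver, bottle, canister, jar from where it was at the start of the episode above 0.03 m).
It also fails if it takes over 48 s, if anything falls off the work surface, if the arm or the gripper's body presses on something with over 40 N, if the wrist force passes 120 N, or if a joint passes its speed limit or range.

## Working session

There is one attempt and no reset: what is moved stays moved. The work goes in short steps, Python scripts to look and compute and a tool call to move; the robot and the scene stay as the last step left them, time stands still between calls to the robot, and variables do not carry over. Pictures are saved under pics/ and viewed, at most 10 in all, crops included, and the job is handed in when it is done.

Besides the shell and the picture viewer there is one more tool, called as a command line: name --argument value ..., lists and objects as JSON in quotes. play_rows: Moves the arm, as the interface text tells. Its arguments: {"type":"object","properties":{"rows":{"type":"array","items":{"type":"array"}},"claw":{"type":"number"},"newtons":{"type":"number"}},"required":["rows"]}

```bash
ls; mkdir -p pics; python3 - <<'E'
from workcell import bot,cams
import cv2,numpy as np
s=bot.read_state();print(s)
for n in("scene","top"):
    c=cams.read_camera(n);cv2.imwrite(f"pics/{n}0.png",c["image"][:,:,::-1]);np.savez(f"{n}0.npz",**c);print(n,c["K"],c["T"])
E
```

```text
pics
{'time': 0.0, 'q': array([ 1.21909397e+00,  2.64810123e-01,  1.60541239e+00, -1.77648785e-05,
        1.27369119e+00, -3.68948137e-02]), 'joint_vel': array([ 0.00059618,  0.00013727,  0.00106969, -0.00066661,  0.00072434,
        0.00014256]), 'joint_torque': array([-1.34483958e-03, -5.15134227e+01, -3.67304063e+01, -4.80882609e-04,
        1.34399461e-02, -1.23290572e-06]), 'tool_pos': array([0.20874841, 0.64112273, 0.22990291]), 'tcp_rot': array([-0.49238307, -3.10232809,  0.00358196]), 'wrist_force': array([-0.5233896 , -1.82463473,  0.25787904]), 'torque': array([-0.02168839, -0.0192658 ,  0.05686581]), 'grip_force': 0.0, 'width': 1.0023222979471875}
scene [[574.99113787   0.         318.36997063]
 [  0.         574.99113787 244.03573977]
 [  0.           0.           1.        ]] [[-0.47952553  0.50832148 -0.71530731  1.45941303]
 [ 0.87728316  0.29694672 -0.37709006  0.4934103 ]
 [ 0.02072519 -0.80835136 -0.5883354   0.85735824]
 [ 0.          0.          0.          1.        ]]
top [[611.20047906   0.         318.46224158]
 [  0.         611.20047906 235.98094509]
 [  0.           0.           1.        ]] [[-0.02703964 -0.99459784  0.10021974  0.36880385]
 [-0.99961412  0.02626485 -0.00904258  0.0138254 ]
 [ 0.00636148 -0.10042558 -0.99492424  1.5153177 ]
 [ 0.          0.          0.          1.        ]]
```

View pics/scene0.png

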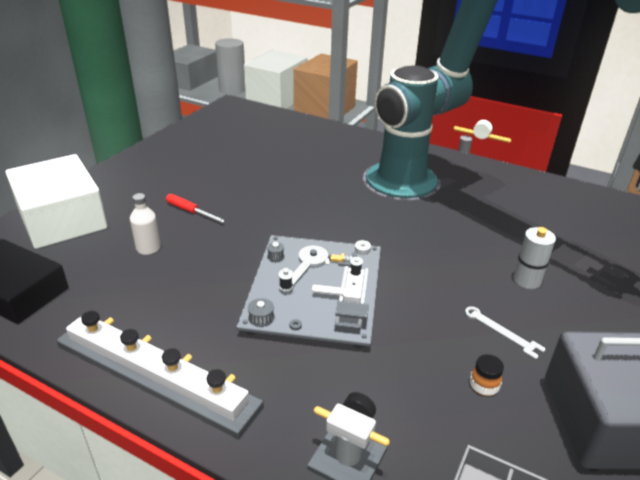

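View pics/top0.png

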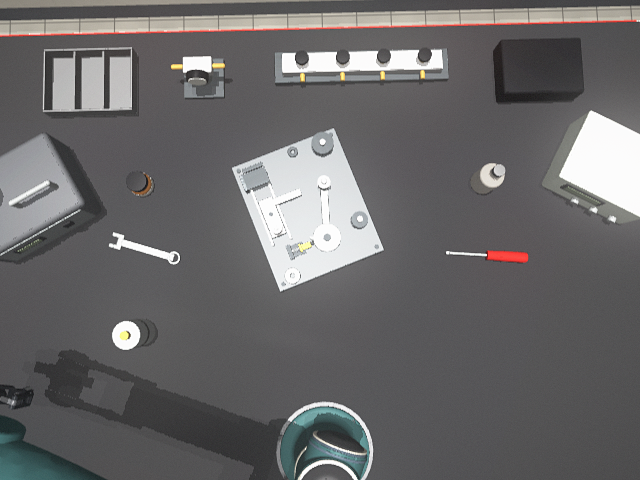

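The top view shows the deck with corners near (233,167), (334,129), (383,250) and (281,291), the tension roller near (324,182), the hub at (327,237) and the idler post near (278,235). The scene view shows the roller at (286,278) and the post at (356,266).

```bash
cat > geo.py <<'E'
import numpy as np,cv2
def ray(c,uv):
    d=c["T"][:3,:3]@np.linalg.solve(c["K"],np.array([uv[0],uv[1],1.]));return c["T"][:3,3],d
def onz(c,uv,z):
    o,d=ray(c,uv);return o+d*(z-o[2])/d[2]
def tri(c1,u1,c2,u2):
    o1,d1=ray(c1,u1);o2,d2=ray(c2,u2)
    s=np.linalg.lstsq(np.c_[d1,-d2],o2-o1,rcond=None)[0]
    a,b=o1+s[0]*d1,o2+s[1]*d2;return (a+b)/2,np.linalg.norm(a-b)
def proj(c,p):
    q=c["T"][:3,:3].T@(np.asarray(p)-c["T"][:3,3]);q=c["K"]@q;return q[:2]/q[2]
E
python3 - <<'E'
from geo import *
t=np.load("top0.npz");s=np.load("scene0.npz")
im=t["image"];g=im.mean(2).astype(np.uint8)
m=((g>95)).astype(np.uint8);m[:110]=0;m[310:]=0;m[:,:215]=0;m[:,400:]=0
m=cv2.morphologyEx(m,cv2.MORPH_CLOSE,np.ones((9,9)))
ct=max(cv2.findContours(m,0,2)[0],key=cv2.contourArea)
P=np.array([onz(t,p[0],0.03)[:2] for p in ct],np.float32)
r=cv2.minAreaRect(P);print(r)
B=cv2.boxPoints(r);print(B)
for b in B: print(proj(t,[*b,.03]).round(1),proj(s,[*b,.03]).round(1))
# orientation: long side = deck x
c=np.array(r[0]);e=[B[1]-B[0],B[2]-B[1]];x=max(e,key=np.linalg.norm);x=x/np.linalg.norm(x);x*=np.sign(x[0]);y=np.array([-x[1],x[0]])
o=c+y*0.0125;yaw=np.arctan2(x[1],x[0]);print("origin",o,"yaw",yaw)
np.savez("deck.npz",o=o,x=x,y=y)
def W(a,b,z):return np.r_[o+x*a/1000+y*b/1000,z/1000]
big=[]
for n,c,p0 in(("top",t,(305,210)),("scene",s,(315,290))):
    cr=cv2.getRectSubPix(c["image"][:,:,::-1].copy(),(170,180) if n=="top" else (160,130),p0)
    k=4 if n=="top" else 5
    cr=cv2.resize(cr,None,fx=k,fy=k,interpolation=2)[:600]
    off=np.array(p0)-np.array([169/2,179/2] if n=="top" else [159/2,129/2])
    for q,col in((W(38,-71,89),(0,0,255)),(W(38,-71,77),(255,0,255)),(W(-85,-30,54),(0,255,0)),(W(-35,75,91),(255,0,0)),(W(-15,75,91),(255,255,0)),(W(-75,-118,70),(0,255,255)),(W(132,-105,70),(0,255,255)),(W(165,125,30),(0,128,255)),(W(-165,-150,30),(0,128,255)),(W(90,48,66),(0,200,0)),(W(130,48,66),(0,200,0))):
        cv2.circle(cr,tuple(int(v) for v in (proj(c,q)-off)*k+k/2),3,col,-1)
    cv2.imwrite(f"pics/{n}_ov.png",cr);print(n,off,k)
E
```

```text
((0.5883722305297852, 0.026510626077651978), (0.4535602033138275, 0.49315547943115234), 88.5648193359375)
[[ 0.33619192 -0.19402255]
 [ 0.82919264 -0.20637412]
 [ 0.84055257  0.2470438 ]
 [ 0.34755182  0.25939536]]
[400.9 308.9] [288.1 204.6]
[397.9 110. ] [161.  311.3]
[216. 110.] [354.1 402.1]
[213.  309.3] [448.7 258.4]
origin [0.58868531 0.03900671] yaw -0.025048623
top [220.5 120.5] 4
scene [235.5 225.5] 5
```

```bash
cat > m.py <<'E'
from geo import *
t=np.load("top0.npz");s=np.load("scene0.npz")
im=t["image"];g=im.mean(2).astype(np.uint8)
m=((g>125)).astype(np.uint8);m[:110]=0;m[310:]=0;m[:,:215]=0;m[:,400:]=0
m=cv2.morphologyEx(m,cv2.MORPH_CLOSE,np.ones((9,9)))
ct=max(cv2.findContours(m,0,2)[0],key=cv2.contourArea)
P=np.array([onz(t,p[0],0.03)[:2] for p in ct],np.float32)
r=cv2.minAreaRect(P);print(r)
B=cv2.boxPoints(r)
for b in B: print(proj(t,[*b,.03]).round(1),proj(s,[*b,.03]).round(1))
# orientation: long side = deck x
c=np.array(r[0]);e=[B[1]-B[0],B[2]-B[1]];x=max(e,key=np.linalg.norm);x=x/np.linalg.norm(x);x*=np.sign(x[0]);y=np.array([-x[1],x[0]])
o=c+y*0.0125;yaw=np.arctan2(x[1],x[0]);print("origin",o,"yaw",yaw)
np.savez("deck.npz",o=o,x=x,y=y)
def W(a,b,z):return np.r_[o+x*a/1000+y*b/1000,z/1000]
for n,c,p0 in(("top",t,(305,210)),("scene",s,(315,290))):
    w,h,k=(170,150,4) if n=="top" else (160,120,5)
    cr=cv2.getRectSubPix(c["image"][:,:,::-1].copy(),(w,h),p0)
    cr=cv2.resize(cr,None,fx=k,fy=k,interpolation=2)
    off=np.array(p0)-np.array([(w-1)/2,(h-1)/2])
    for q,col in((W(38,-71,89),(0,0,255)),(W(38,-71,77),(255,0,255)),(W(-85,-30,54),(0,255,0)),(W(-35,75,91),(255,0,0)),(W(-15,75,91),(255,255,0)),(W(-75,-118,70),(0,255,255)),(W(132,-105,70),(0,255,255)),(W(165,125,30),(0,128,255)),(W(-165,-150,30),(0,128,255)),(W(90,48,66),(0,200,0)),(W(130,48,66),(0,200,0))):
        cv2.circle(cr,tuple(int(v) for v in (proj(c,q)-off)*k+k/2),3,col,-1)
    cv2.imwrite(f"pics/{n}_ov.png",cr);print(n,off,k)
    if n=="top": top=cr
    else: cv2.imwrite("pics/ov.png",np.vstack([cv2.resize(top,(400,353)),cv2.resize(cr,(400,300))])[:, :] )
E
python3 m.py
```

```text
((0.5884183049201965, 0.0271347314119339), (0.3313003480434418, 0.2734890282154083), 20.28672981262207)
[279.6 291.6] [380.1 246.3]
[384.  249.8] [270.3 235. ]
[333.2 126.5] [235.7 327.6]
[230.5 166.5] [370.2 343.9]
origin [0.58408433 0.03885935] yaw 0.35407025
top [220.5 135.5] 4
scene [235.5 230.5] 5
```

The deck fit measures 331 x 273 mm against the stated 330 x 275, so it holds.

View pics/top_ov.png

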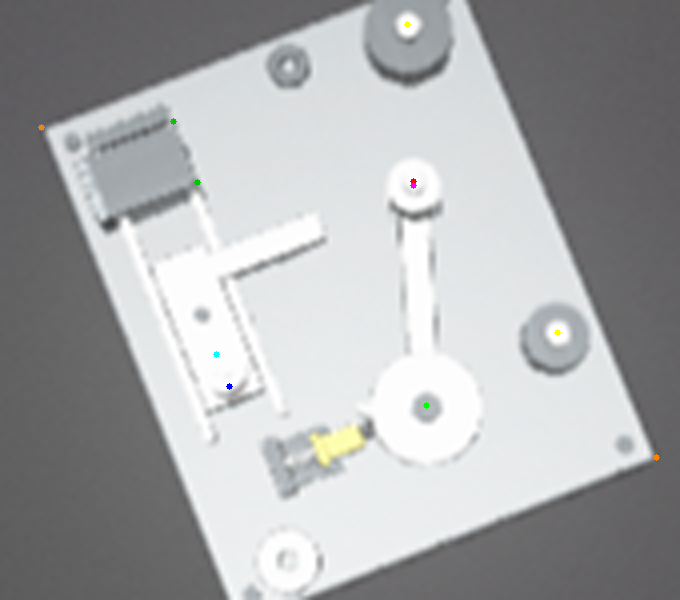

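View pics/scene_ov.png

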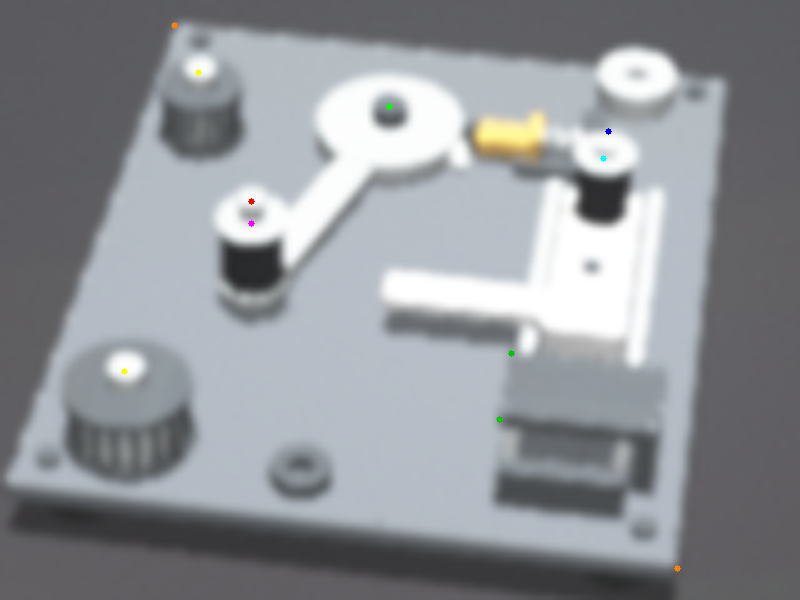

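The overlaid points fall on the hub bolt, pulley pins, roller and guard in both views, so the deck frame is right. In the scene crop the post cap is at (606,155), which puts it between travel 0 and 20 mm. Next I triangulate the post and roller and work out the approach.

```bash
cat >> geo.py <<'E'
from scipy.spatial.transform import Rotation as Ro
def plan(dx,dy,z,yaw_off=0.0,pose=None):
    """scaled shift/turn for TCP at deck mm (dx,dy,z), tool y along deck y"""
    d=np.load("deck.npz")
    if pose is None:
        from workcell import bot
        s=bot.read_state();pose=(s["tool_pos"],s["tcp_rot"]);print("t",round(s["time"],2),"F",s["wrist_force"].round(1),"w",round(s["width"],2),"q",s["q"].round(2))
    p=np.r_[d["o"]+d["x"]*dx/1e3+d["y"]*dy/1e3,z/1e3]
    R=Ro.from_rotvec(pose[1]);x,y=d["x"],d["y"]
    Rt=Ro.from_matrix(np.c_[np.r_[-x,0],np.r_[y,0],[0,0,-1]])
    v=pose[0][:2]-d["o"];print("now deck",(np.array([v@x,v@y,pose[0][2]])*1e3).round(1),"target",p.round(4))
    print("shift",(R.inv().apply(p-pose[0])/.25).round(4),"turn",np.rad2deg((R.inv()*Rt).as_rotvec())/45)
E
python3 - <<'E'
from geo import *
t=np.load("top0.npz");s=np.load("scene0.npz");d=np.load("deck.npz")
T=lambda u,v:((u-1.5)/4+220.5,(v-1.5)/4+135.5)
S=lambda u,v:((u-2)/5+235.5,(v-2)/5+230.5)
for n,a,b in(("roller cap",(414,185),(251,219)),("post cap",(232,376),(606,156)),("hub bolt",(427,406),(390,107))):
    p,e=tri(t,T(*a),s,S(*b));v=p[:2]-d["o"];print(n,p.round(4),"gap",round(e,4),"deck",v@d["x"]*1e3,v@d["y"]*1e3)
p=onz(s,S(606,156),.085);v=p[:2]-d["o"];print("post scene z85",v@d["x"],v@d["y"])
plan(-95,75,231)
E
```

```text
roller cap [ 0.6439 -0.0149  0.0786] gap 0.0003 deck 37.487934714024426 -71.2202575875358
post cap [0.5312 0.0975 0.0812] gap 0.0042 deck -29.288921613213223 73.30187693383813
hub bolt [ 0.5138 -0.0191  0.0529] gap 0.0011 deck -86.0577041453264 -30.02611787105888
post scene z85 -0.024507731209185223 0.07564335950816495
t 0.1 F [-0.3  0.9  0.3] w 1.0 q [ 1.22  0.26  1.61 -0.    1.27 -0.04]
now deck [-143.2  695.1  230.1] target [0.469  0.0763 0.231 ]
shift [-1.6893 -1.8264 -0.    ] turn [-0.00252175 -0.0009275  -0.85162464]
```

play_rows --rows '[[[-0.85, -0.92, 0], [0, 0, -0.8516]], [[-0.85, -0.92, 0], [0, 0, -0.8516]], [[-0.85, -0.92, 0], [0, 0, -0.8516]], [[-0.85, -0.92, 0], [0, 0, -0.8516]], [[-0.85, -0.92, 0], [0, 0, -0.8516]], [[-0.85, -0.92, 0], [0, 0, -0.8516]], [[-0.85, -0.92, 0], [0, 0, -0.8516]], [[-0.85, -0.92, 0], [0, 0, -0.8516]], [[-0.85, -0.92, 0], [0, 0, -0.8516]], [[-0.85, -0.92, 0], [0, 0, -0.8516]], [[-0.85, -0.92, 0], [0, 0, -0.8516]], [[-0.85, -0.92, 0], [0, 0, -0.8516]]]' --claw -1 --newtons 40

```text
time: 1.1
tool_pos: [0.3395, 0.3582, 0.2312]
tcp_rot: [0.555, -3.092, -0.0]
wrist_force: [0.1, -0.3, 0.3]
width: -0.003
grip_force: 0.0
```

```bash
python3 -c "
from geo import *
plan(-75,75,231)"
```

```text
t 1.1 F [ 0.1 -0.3  0.3] w -0.0 q [ 0.76 -0.08  1.98  0.    1.24 -1.16]
now deck [-118.7  384.3  231.2] target [0.4877 0.0832 0.231 ]
shift [-1.7380e-01 -1.2375e+00  3.0000e-04] turn [ 0.00040727 -0.00030476  0.00117181]
```

play_rows --rows '[[[-0.12, -0.9, 0], [0, 0, 0]], [[-0.12, -0.9, 0], [0, 0, 0]], [[-0.12, -0.9, 0], [0, 0, 0]], [[-0.12, -0.9, 0], [0, 0, 0]], [[-0.12, -0.9, 0], [0, 0, 0]], [[-0.12, -0.9, 0], [0, 0, 0]], [[-0.12, -0.9, 0], [0, 0, 0]]]'

```text
time: 1.68
tool_pos: [0.4477, 0.1548, 0.2313]
tcp_rot: [-0.549, 3.093, -0.002]
wrist_force: [-0.1, -0.6, -0.8]
width: -0.001
grip_force: 0.0
```

play_rows --rows '[[[-0.054, -0.3375, 0], [0, 0, 0]], [[-0.054, -0.3375, 0], [0, 0, 0]], [[-0.054, -0.3375, 0.2], [0, 0, 0]], [[-0.054, -0.3375, 0.3], [0, 0, 0]], [[-0.054, -0.3375, 0.4], [0, 0, 0]], [[-0.054, -0.3375, 0.4], [0, 0, 0]], [[-0.054, -0.3375, 0.4], [0, 0, 0]]]'

```text
time: 2.27
tool_pos: [0.4863, 0.0836, 0.1298]
tcp_rot: [0.555, -3.088, -0.001]
wrist_force: [0.8, 0.2, 0.4]
width: 0.002
grip_force: 0.0
```

```bash
python3 -c "
from geo import *
plan(-75,75,64)"
```

```text
t 2.27 F [0.8 0.2 0.4] w 0.0 q [ 0.12  0.01  2.09  0.    1.05 -1.81]
now deck [-76.2  75.9 129.8] target [0.4877 0.0832 0.064 ]
shift [-0.0058 -0.0038  0.2631] turn [ 0.00190027 -0.00534059  0.00233467]
```

play_rows --rows '[[[0, -0.004, 0.13], [0, 0, 0]], [[0, -0.004, 0.2], [0, 0, 0]], [[0, -0.004, 0.265], [0, 0, 0]], [[0, -0.004, 0.265], [0, 0, 0]], [[-0.04, -0.004, 0.265], [0, 0, 0]], [[-0.08, -0.004, 0.265], [0, 0, 0]], [[-0.12, -0.004, 0.265], [0, 0, 0]], [[-0.16, -0.004, 0.265], [0, 0, 0]], [[-0.2, -0.004, 0.265], [0, 0, 0]], [[-0.2, -0.004, 0.265], [0, 0, 0]]]'

```text
time: 3.1
tool_pos: [0.5383, 0.0995, 0.0661]
tcp_rot: [-0.553, 3.089, 0.0]
wrist_force: [0.3, 0.5, -0.3]
width: -0.004
grip_force: 0.0
```

```bash
python3 -c "
from geo import *
from workcell import cams
plan(31,75,64)
ims=[]
for n,p in(('scene',(315,280)),('top',(305,205))):
    c=cams.read_camera(n);ims.append(cv2.resize(cv2.getRectSubPix(c['image'][:,:,::-1].copy(),(160,160),p),(400,400),interpolation=2))
cv2.imwrite('pics/push1.png',np.hstack(ims))"
```

```text
t 3.1 F [ 0.3  0.5 -0.3] w -0.0 q [ 0.14  0.18  2.03  0.    0.92 -1.79]
now deck [-21.9  72.8  66.1] target [0.5872 0.12   0.064 ]
shift [-0.2116  0.0088  0.0091] turn [-0.00069918  0.00448546  0.00025127]
```

View pics/push1.png

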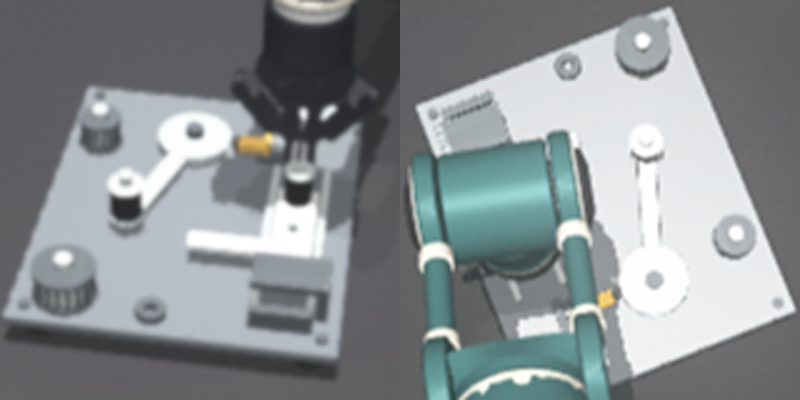

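The crop shows the shut fingers directly behind the post (298,185) and the block front nearer the guard, so it is sliding. I'll keep pushing.

play_rows --rows '[[[-0.04, 0.009, 0.008], [0, 0, 0]], [[-0.08, 0.009, 0.008], [0, 0, 0]], [[-0.12, 0.009, 0.008], [0, 0, 0]], [[-0.16, 0.009, 0.008], [0, 0, 0]], [[-0.19, 0.009, 0.008], [0, 0, 0]], [[-0.2, 0.009, 0.008], [0, 0, 0]], [[-0.2, 0.009, 0.008], [0, 0, 0]]]'

```text
time: 3.78
tool_pos: [0.5827, 0.1186, 0.063]
tcp_rot: [-0.553, 3.091, 0.0]
wrist_force: [0.7, -0.2, 0.0]
width: 0.001
grip_force: 0.0
```

play_rows --rows '[[[-0.02, 0, 0], [0, 0, 0]], [[-0.028, 0, 0], [0, 0, 0]], [[-0.028, 0, 0], [0, 0, 0]], [[-0.028, 0, 0], [0, 0, 0]]]'

```text
time: 4.12
tool_pos: [0.5863, 0.12, 0.063]
tcp_rot: [0.553, -3.089, 0.001]
wrist_force: [-5.9, -2.6, 3.2]
width: -0.002
grip_force: 3.4
```

```bash
python3 -c "
from geo import *
plan(45,75,64)"
```

```text
t 4.12 F [-5.9 -2.6  3.2] w -0.0 q [ 0.16  0.28  1.92 -0.    0.95 -1.76]
now deck [30.2 75.3 63. ] target [0.6003 0.1248 0.064 ]
shift [-0.0593 -0.0013 -0.0042] turn [ 2.70087109e-04 -4.62115693e-03  9.05817063e-05]
```

play_rows --rows '[[[-0.012, 0, 0], [0, 0, 0]], [[-0.02, 0, 0], [0, 0, 0]], [[-0.02, 0, 0], [0, 0, 0]], [[-0.02, 0, 0], [0, 0, 0]], [[-0.02, 0, 0], [0, 0, 0]]]'

```text
time: 4.53
tool_pos: [0.5864, 0.1201, 0.0628]
tcp_rot: [0.551, -3.079, 0.002]
wrist_force: [-18.4, -6.8, 13.6]
width: -0.003
grip_force: 10.1
```

```bash
python3 -c "
from geo import *
plan(45,75,64)"
```

```text
t 4.53 F [-18.4  -6.8  13.6] w -0.0 q [ 0.16  0.29  1.91 -0.    0.96 -1.76]
now deck [30.4 75.4 62.8] target [0.6003 0.1248 0.064 ]
shift [-0.0585 -0.0016 -0.0057] turn [ 0.00101714 -0.01722398  0.00045559]
```

The post is against a firm stop (20 N, no further movement) at TCP x = 30.4, against about 31 expected. I'll back off, lift and go round to the roller.

play_rows --rows '[[[0.06, 0, 0], [0, 0, 0]], [[0.12, 0, 0], [0, 0, 0]], [[0.15, 0, 0], [0, 0, 0]], [[0.15, 0, -0.12], [0, 0, 0]], [[0.15, 0, -0.26], [0, 0, 0]], [[0.15, 0, -0.32], [0, 0, 0]], [[0.15, -0.1, -0.32], [0, 0, 0]], [[0.12, -0.25, -0.32], [0, 0, 0]], [[0.1, -0.4, -0.32], [0, 0, 0]], [[0.07, -0.55, -0.32], [0, 0, 0]], [[0.052, -0.7, -0.32], [0, 0, 0]], [[0.052, -0.748, -0.32], [0, 0, 0]], [[0.052, -0.748, -0.32], [0, 0, 0]], [[0.052, -0.748, -0.32], [0, 0, 0]]]'

```text
time: 5.7
tool_pos: [0.6456, -0.0581, 0.1432]
tcp_rot: [-0.55, 3.092, 0.001]
wrist_force: [-0.1, 0.9, -0.1]
width: -0.001
grip_force: 0.0
```

```bash
python3 -c "
from geo import *
from workcell import cams
plan(25,-112,55)
d=np.load('deck.npz');W=lambda a,b,z:np.r_[d['o']+d['x']*a/1e3+d['y']*b/1e3,z/1e3]
ims=[]
for n,p in(('scene',(315,280)),('top',(305,205))):
    c=cams.read_camera(n);im=cv2.resize(cv2.getRectSubPix(c['image'][:,:,::-1].copy(),(160,160),p),(400,400),interpolation=2)
    q=(proj(c,W(55,75,91))-np.array(p)+79.5)*2.5+1;cv2.circle(im,tuple(int(v) for v in q),2,(0,0,255),-1);ims.append(im)
cv2.imwrite('pics/home.png',np.hstack(ims))"
```

```text
t 5.7 F [-0.1  0.9 -0.1] w -0.0 q [-0.13  0.28  1.75  0.    1.11 -2.05]
now deck [  24.1 -112.3  143.2] target [ 0.6464 -0.0575  0.055 ]
shift [-0.0032  0.0012  0.3528] turn [ 0.00034132  0.00112899 -0.00249645]
```

View pics/home.png

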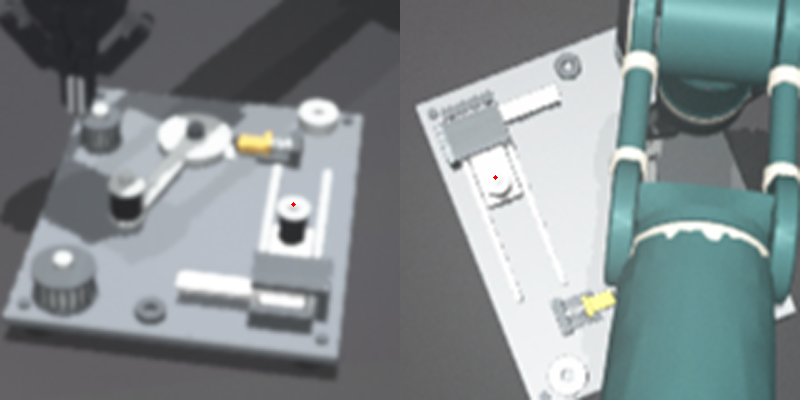

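The red mark for the home post position sits on the post in both views, at (293,205) and (495,177), with the block front under the guard. The arm is still at rest. I'll go down and push the roller along its arc.

play_rows --rows '[[[-0.056, 0, 0.12], [0, 0, 0]], [[-0.056, 0, 0.25], [0, 0, 0]], [[-0.056, 0, 0.35], [0, 0, 0]], [[-0.056, 0, 0.35], [0, 0, 0]], [[-0.056, 0.03, 0.35], [0, 0, 0]], [[-0.06, 0.06, 0.35], [0, 0, 0]], [[-0.064, 0.09, 0.35], [0, 0, 0]], [[-0.07, 0.12, 0.35], [0, 0, 0]], [[-0.075, 0.15, 0.35], [0, 0, 0]], [[-0.08, 0.18, 0.35], [0, 0, 0]], [[-0.082, 0.2, 0.35], [0, 0, 0]], [[-0.082, 0.2, 0.35], [0, 0, 0]]]'

```text
time: 6.8
tool_pos: [0.6506, -0.0035, 0.059]
tcp_rot: [-0.554, 3.084, -0.006]
wrist_force: [4.9, -5.2, -4.4]
width: -0.005
grip_force: 3.2
```

```bash
python3 -c "
from geo import *
from workcell import cams
plan(36,-10,55)
ims=[]
for n,p in(('scene',(315,280)),('top',(305,205))):
    c=cams.read_camera(n);ims.append(cv2.resize(cv2.getRectSubPix(c['image'][:,:,::-1].copy(),(160,160),p),(400,400),interpolation=2))
cv2.imwrite('pics/roll1.png',np.hstack(ims))"
```

```text
t 6.8 F [ 4.9 -5.2 -4.4] w -0.0 q [-0.04  0.36  1.81 -0.    0.96 -1.97]
now deck [ 47.8 -62.8  59. ] target [0.6213 0.042  0.055 ]
shift [0.0468 0.2113 0.0145] turn [-0.00649761  0.00983981  0.00205731]
```

View pics/roll1.png

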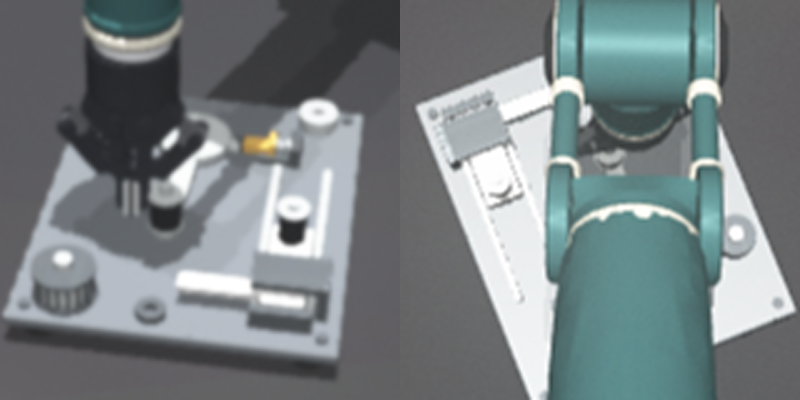

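The scene crop shows the fingers (130,197) against the near side of the roller (166,207), which has swung part way. The idler is still home. The fingers have drifted a little towards +x, so I'll steer them back while pushing on.

play_rows --rows '[[[0.006, 0.02, 0.006], [0, 0, 0]], [[0.01, 0.045, 0.01], [0, 0, 0]], [[0.015, 0.07, 0.01], [0, 0, 0]], [[0.018, 0.095, 0.01], [0, 0, 0]], [[0.024, 0.12, 0.01], [0, 0, 0]], [[0.03, 0.145, 0.01], [0, 0, 0]], [[0.03, 0.145, 0.01], [0, 0, 0]]]'

```text
time: 7.48
tool_pos: [0.6332, 0.0281, 0.0587]
tcp_rot: [-0.553, 3.079, -0.006]
wrist_force: [7.2, -6.0, 2.9]
width: -0.002
grip_force: 3.9
```

```bash
python3 -c "
from geo import *
from workcell import cams
plan(33,-4,55)
ims=[]
for n,p in(('scene',(315,280)),('top',(305,205))):
    c=cams.read_camera(n);ims.append(cv2.resize(cv2.getRectSubPix(c['image'][:,:,::-1].copy(),(160,160),p),(400,400),interpolation=2))
cv2.imwrite('pics/roll2.png',np.hstack(ims))"
```

```text
t 7.48 F [ 7.2 -6.   2.9] w -0.0 q [ 0.01  0.33  1.85 -0.    0.94 -1.92]
now deck [ 42.4 -27.2  58.7] target [0.6164 0.0465 0.055 ]
shift [0.0376 0.0928 0.0138] turn [-0.00802024  0.01616245  0.00168952]
```

View pics/roll2.png

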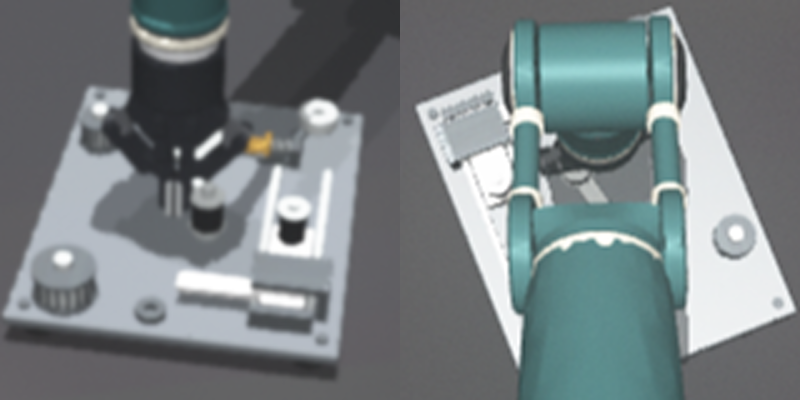

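```bash
python3 -c "
from geo import *
s=np.load('scene0.npz');d=np.load('deck.npz')
for uv in((207,188),(207,191),(207,194)):
  p=onz(s,((uv[0]-.75)/2.5+315-79.5,(uv[1]-.75)/2.5+280-79.5),.077);v=p[:2]-d['o'];a=np.array([v@d['x'],v@d['y']])*1e3;print(a,np.hypot(*(a-[-85,-30])),np.arctan2(a[1]+30,a[0]+85)+.32)
"
```

```text
[28.59011968 -1.44614038] 117.1240290827605 0.566273547989203
[32.60651827 -0.85274737] 121.16458011654292 0.5629419123476229
[36.60160332 -0.26250329] 125.18493775645213 0.5598413494775323
```

The scene crop puts the roller cap at (207,191), which is about deck (40,-1) and a tensioner value of about 0.55. The fingers are still squarely behind it. I'll push on to the back stop, turning the fingers partly with the arm.

play_rows --rows '[[[0.004, 0.02, 0.01], [0, 0, -0.08]], [[0.008, 0.04, 0.01], [0, 0, -0.16]], [[0.01, 0.06, 0.01], [0, 0, -0.24]], [[0.012, 0.075, 0.01], [0, 0, -0.3]], [[0.014, 0.088, 0.01], [0, 0, -0.3]], [[0.014, 0.088, 0.01], [0, 0, -0.3]]]'

```text
time: 8.08
tool_pos: [0.6232, 0.0471, 0.0566]
tcp_rot: [-0.911, 2.992, -0.009]
wrist_force: [8.2, -5.7, 3.1]
width: -0.002
grip_force: 4.7
```

```bash
cat > st.py <<'E'
from geo import *
from workcell import bot
plan(39,-1,55)
d=np.load('deck.npz');f=bot.read_state()['wrist_force'];print("F deck",f[:2]@d['x'],f[:2]@d['y'])
E
python3 st.py
```

```text
t 8.08 F [ 8.2 -5.7  3.1] w -0.0 q [ 0.04  0.32  1.88 -0.    0.93 -2.12]
now deck [39.6 -5.8 56.6] target [0.621  0.0514 0.055 ]
shift [-0.0022  0.0193  0.0061] turn [-0.01070602  0.01670828  0.30181412]
F deck 5.684984818310796 -8.180799926575933
```

play_rows --rows '[[[0, 0.01, 0], [0, 0, 0]], [[0, 0.018, 0], [0, 0, 0]], [[0, 0.024, 0], [0, 0, 0]], [[0, 0.024, 0], [0, 0, 0]], [[0, 0.024, 0], [0, 0, 0]]]'

```text
time: 8.5
tool_pos: [0.6208, 0.0503, 0.0566]
tcp_rot: [-0.911, 2.991, -0.013]
wrist_force: [9.4, -10.6, 1.1]
width: 0.001
grip_force: 7.0
```

```bash
python3 st.py
```

```text
t 8.5 F [  9.4 -10.6   1.1] w 0.0 q [ 0.04  0.32  1.88 -0.01  0.93 -2.12]
now deck [38.4 -2.  56.6] target [0.621  0.0514 0.055 ]
shift [-0.0031  0.0036  0.0065] turn [-0.01409925  0.01725447  0.30179398]
F deck 5.107989958743753 -13.193712088286606
```

play_rows --rows '[[[0, 0.008, 0], [0, 0, 0]], [[0, 0.014, 0], [0, 0, 0]], [[0, 0.014, 0], [0, 0, 0]], [[0, 0.014, 0], [0, 0, 0]], [[0, 0.014, 0], [0, 0, 0]], [[0, 0.014, 0], [0, 0, 0]]]'

```text
time: 9.0
tool_pos: [0.6206, 0.0507, 0.0568]
tcp_rot: [-0.911, 2.988, -0.02]
wrist_force: [13.2, -19.0, -1.4]
width: -0.004
grip_force: 11.3
```

```bash
python3 st.py; python3 -c "
from geo import *
from workcell import cams
d=np.load('deck.npz');W=lambda a,b,z:np.r_[d['o']+d['x']*a/1e3+d['y']*b/1e3,z/1e3]
c=cams.read_camera('scene');p=(320,280);im=cv2.resize(cv2.getRectSubPix(c['image'][:,:,::-1].copy(),(160,120),p),(800,600),interpolation=2)
for a in((33,24,77),(55,75,91)):
    q=(proj(c,W(*a))-np.array(p)+[79.5,59.5])*5+2;cv2.circle(im,tuple(int(v) for v in q),3,(0,0,255),-1)
cv2.imwrite('pics/final.png',im)"
```

```text
t 9.0 F [ 13.2 -19.   -1.4] w -0.0 q [ 0.05  0.31  1.89 -0.01  0.92 -2.11]
now deck [38.4 -1.5 56.8] target [0.621  0.0514 0.055 ]
shift [-0.0029  0.0015  0.0072] turn [-0.01976516  0.01908376  0.30248966]
F deck 5.740421058217012 -22.404160734406403
```

View pics/final.png

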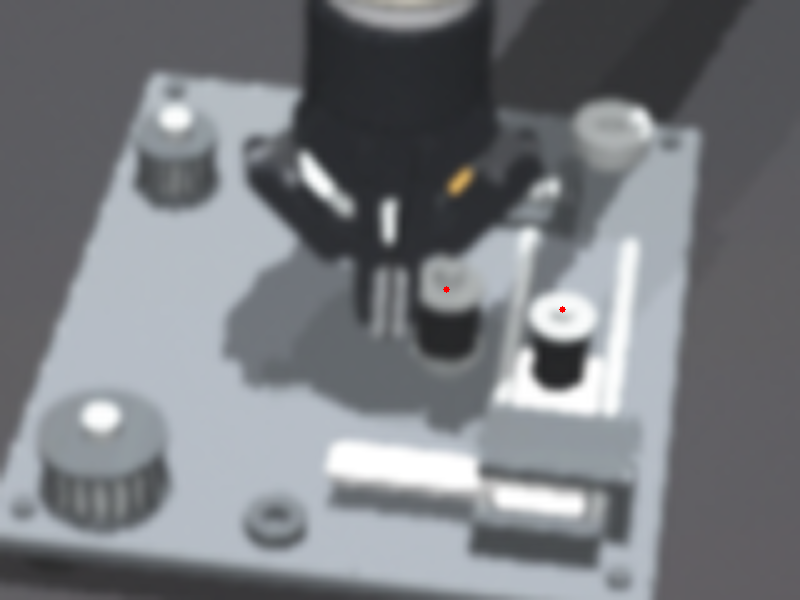

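The roller cap (446,289) is on its predicted back-stop point and the post (562,310) is at home. The arm holds firmly at about 23 N and nothing else has moved, so I'm handing in.

```bash
python3 -c "
from workcell import bot
print(bot.finish_job())"
```

```text
the job is handed in; nothing more can be done
None
```

I slid the idler home against its end stop, pushed the tensioner past the click to its back stop, and handed the job in with the fingers still holding it at about 23 N. The pawl snapping in was not visible directly, and the hand-in returned no verdict.

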